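Prop open the clear guard and set the flow knob to the memory tab

ROBOT

A 7-joint arm with a two-finger parallel gripper is mounted at the origin on a cart in front of the work surface, level with it; the furniture and walls round the work are solid. World frame = base frame: x ahead of the robot, y to its left, z up, the work surface at z = 0. Lengths are in m, angles in rad, forces in N, time in s.
With the tool pointing down it reaches from about 0.425 to 0.95 m from the base axis. Payload 4.7 kg.
Tool frame: the origin (TCP) lies at the very end of the fingers, on their centre line; the grasp point (between the pads) lies 19 mm behind it (ctrl.tcp_to_grasp is the distance from the TCP to the grasp point, in m); z points along the fingers, y is the direction in which the jaws open and shut (so a half turn about z gives the same grasp; the last joint's range is limited). The gripper opens to 87 mm and grips with 3 to 60 N. Pads are 19 mm wide; open, the fingers measure 117 mm over their backs; the gripper's body (75 mm by 190 mm) begins 51 mm behind the grasp point.
Start: joints at [-1.281, 0.469, -0.049, 1.532, 0.024, 1.141, -0.082], TCP at [0.212, 0.641, 0.223] pointing down, gripper open.
Joint ranges: [-2.59, 2.59], [-0.33, 1.99], [-1.39, 1.29], [0.1, 2.45], [-1.04, 4.18], [0.21, 1.99], [-2.66, 2.66]. Speed limits (rad/s): [2.57, 2.57, 3.14, 3.14, 3.14, 3.14, 3.14].

INTERFACE

Orientations are given as a unit quaternion [x, y, z, w].
In Python, from plant import ctrl, cams, order gives the robot as it stands.
- The arm moves only by the tool step_arm, never from a script. Its arguments are lists of equal length, an entry for each row: "hand": the closure, from -1 (fully open) to 1 (shut); "delta_pos": the shift along the tool's x, y, z in cm, a list of three; "rot": the turn, a rotation vector about the tool's x, y, z in degrees, a list of three. In form: {"hand": [hand, ...], "delta_pos": [[dx, dy, dz], ...], "rot": [[ax, ay, az], ...]}. A call has 1 to 12 rows; each row is the pose to reach, as a shift and turn from the pose commanded when the call began, along the tool's axes at that moment; what a row does not reach only later rows make up. A row lasts 1/8 s, in which the tool goes at most 62.5 mm and 10.7 degrees, less where a joint would pass 70% of its speed; a pose out of reach is approached as far as the arm can. A call with a gripper value outside its range is refused whole. The fingers move at their own pace and stop on an object; the grip force is fixed at half the most. Time passes only in rows, so rows that repeat a pose let the fingers close. It gives the time, the measured TCP pose, the force and the opening at its end, in the units of the state.
- ctrl.state(): the state, without advancing time (a new reading comes with each control period).
- cams.snapshot(name): name is "side" or "top" or "wrist"; returns the picture (400x640x3 uint8, blue, green, red); there is no depth.
- cams.calibration(name): a dict with "K" (3x3 intrinsics, pixels), "k1" (the pictures are not rectified: a ray, as slopes to the right and down, at radius r is drawn at 1 + k1 r^2 times it, then the intrinsics apply), "camera_from_world" (4x4, takes a point from world to camera coordinates). Camera axes: x right, y up, looking along -z (the intrinsics and any distortion apply to the point x, -y, -z); pixel columns grow to the right and rows downward; lengths in m; the calibration is good to about 2 mm. A picture is of the moment at which its call begins: read the wrist's pose just before it. calibration takes no time and is no camera call; for the wrist camera it gives the pose at the moment of the call.
- order.sign_off(): hands the job in, once; it reports no verdict.
The state is a dict: "time": time; "qpos": joint angles; "qvel": joint speeds; "joint_torque": joint torques, N m; "tcp_pos": TCP position; "eef_rot": TCP orientation; "wrist_force": force on the tool from outside, world axes, zero at the start; "ft_torque": the same for the moment, N m; "width": finger opening in m.
Only numpy, scipy, OpenCV 4.12 (cv2) and the standard library are available. Lean on these libraries where they do the work, as an engineer would, in place of code of your own. Each camera call takes 0.05 s, during which the arm holds its last target.

TASK

On the sloping flow console, lift the clear flip cover by its black grip until the steel stay on its right edge drops into the notch, and let the cover down so that the stay alone props it open. Then turn the black bar knob underneath until its pointed end points at the pointed metal tab on the disc beneath it. Leave the tab where it is, leave the cover propped open, and do not disturb the things standing and lying round the console.

Things in the scene. Friction and masses are not known exactly. Their poses are not given: they have to be found in the camera images.
- console: White gas-flow console fixed on the bench, 200 mm wide (y), 142 high. Origin: on the bench, on its middle line; x to its back, y left, z up; front at x -106, back +58. Its face slopes up to the back at 28 deg from (x -106, z 62) to (x +44, z 142). A well in the face, 44 deep, 170 wide, 134 long down the slope (27 to 161 from the upper edge), holds the knob; a clear cover shuts it.
- cover (a joint): Angle of the clear flip cover, rad: 0 shut on the sloping face, grows as its front edge swings up and back, end stop 1.99. Plate 168 mm long, 196 wide, 4 thick, 0.18 to 0.29 kg. Falls shut from any angle unless held or propped. Propped it rests at about 1.71 rad, leaning 20 deg from upright over the well.
- cover_hinge (a point): Middle of the cover's hinge axis, on the upper edge of the console's sloping face. Axes turn with the cover: y along the hinge to the left, x from the cover's front edge towards the hinge (up the slope when shut), z out of the cover's upper face (when shut, 28 deg from upright, leaning to the console's front).
- cover_grip (a point): Centre of the free part of the cover's black ribbed grip, at x -188, z +11 mm of cover_hinge; same axes. The grip is a bar on the middle line, 18 mm wide (y, the way to pinch it), 20 thick (z), 52 long (x), of which 38 stand out past the cover's front edge; this point lies 18 mm from its outer end. Nothing stands beside or before it.
- stay_pin (a point): Centre of the 6 mm pin at the free end of the stay, a 103 mm steel link hung on the cover's right (-y) edge 60 mm from the hinge. As the cover rises the pin slides up a rail on the console's right wall; past about 1.82 rad of the cover it drops 5 mm into a notch by its weight. Lowered then, the cover rests on the stay; lowered sooner, it goes shut. Do not touch the stay.
- notch (a point): Fixed point on the rail at the console's right wall where the centre of the stay's pin rests when the stay props the cover.
- knob (a joint): Angle of the black bar knob, rad: 0 = pointed end straight up the slope; grows anticlockwise seen facing the panel (pointed end to the left, +y); stops at -1.2 and 1.2. Light even friction (0.06 N m); it stays where it is left.
- knob_grip (a point): On the knob's axis at the height to pinch: 94 mm down the slope from the hinge, 17 below the face, 27 above the well floor. The black bar is 15 mm wide (pinch), 61 long (34 to its pointed end, white line on top), 9 to 39 mm above the floor over a round grey skirt 56 across. Axes turn with it: x to the pointed end, z along the axis out of the panel (28 deg from upright, to the console's front).
- memory (a joint): Angle of the memory disc, rad, counted as knob: the knob is set when knob equals memory. Stiff (0.25 N m); it is to stay where it is.
- memory_tab (a point): Top of the pointed tab on the memory disc, 47 mm from the knob's axis, 8 mm above the well floor. The disc is a plain metal plate 80 mm across under the knob; its tab is a wedge 19 mm long, 14 wide outside, its point towards the knob. x points from the knob's axis out through the tab.
- wrench: Bystander: open-end wrench, 141 mm long, lying on the bench to the left of the console. Origin: centre of its underside.
- union: Bystander: steel tube union, 36 mm long, lying to the left of the console. Origin: centre of its underside.
- amber_bottle: Bystander: amber bottle with a white cap, 48 mm across, 102 high, standing to the right of the console. Origin: centre of its underside.
- septa_jar: Bystander: small white jar with a green lid, 39 mm across, 47 high, standing to the right of the console. Origin: centre of its underside.

How it is judged:
By the outcome, as a careful person would: the job done as asked, in the order asked, and still so for the second after the job is handed in, with the robot touching nothing.
It also fails if it takes over 72 s, if anything falls off the work surface, if the arm or the gripper's body presses on something with over 40 N, if the wrist force passes 120 N, or if a joint passes its speed limit or range.

## Working session

There is one attempt and no reset: what is moved stays moved. The work goes in short steps, Python scripts to look and compute and a tool call to move; the robot and the scene stay as the last step left them, time stands still between calls to the robot, and variables do not carry over. Pictures are saved under pics/ and viewed, and the job is handed in when it is done.

Besides the shell and the picture viewer there is one more tool, called after ">>>" by a JSON object that holds its "fn" and its "kwargs", one argument or row to a line. step_arm: Moves the arm, as the interface text tells. Its arguments: {"type":"object","properties":{"hand":{"type":"array","items":{"type":"number"}},"delta_pos":{"type":"array","items":{"type":"array","items":{"type":"number"}}},"rot":{"type":"array","items":{"type":"array","items":{"type":"number"}}}},"required":["hand","delta_pos","rot"]}

```bash
ls; mkdir -p pics
python3 - <<'E'
from plant import ctrl,cams,order
import cv2
s=ctrl.state();print(s)
for n in("side","top"):
    cv2.imwrite(f"pics/{n}0.png",cams.snapshot(n)); print(n,cams.calibration(n))
E
```

```text
pics
{'time': 0.0, 'qpos': array([-1.28092292,  0.46947072, -0.04861946,  1.53371222,  0.02411322,
        1.14102853, -0.08228453]), 'qvel': array([-0.00142959,  0.00351291, -0.00044631,  0.00293207, -0.0002951 ,
        0.0026212 ,  0.00041594]), 'joint_torque': array([-1.04010283e-03, -5.07978594e+01, -8.06171587e-02, -2.36156058e+01,
       -6.11616019e-02,  3.80228518e-02,  1.85418271e-04]), 'tcp_pos': array([0.21133268, 0.64040966, 0.22147206]), 'eef_rot': array([ 1.58675654e-01,  9.87330241e-01, -1.00878274e-03, -1.22853557e-04]), 'wrist_force': array([-1.24505313, -0.69542302, -0.26768161]), 'ft_torque': array([-0.00426095,  0.02711066,  0.00437025]), 'width': 0.08710889527382192}
side {'K': array([[447.39893661,   0.        , 324.05081457],
       [  0.        , 447.39893661, 196.19927606],
       [  0.        ,   0.        ,   1.        ]]), 'k1': 0.024751491502221067, 'camera_from_world': array([[-0.97645755, -0.21531102, -0.01310771,  0.55024804],
       [ 0.11537747, -0.57265929,  0.81163377, -0.02887276],
       [-0.18225994,  0.79101359,  0.58401953, -0.97467536],
       [ 0.        ,  0.        ,  0.        ,  1.        ]])}
top {'K': array([[511.12604363,   0.        , 316.04930538],
       [  0.        , 511.12604363, 201.77066679],
       [  0.        ,   0.        ,   1.        ]]), 'k1': 0.05230920896916509, 'camera_from_world': array([[ 1.82713401e-03, -9.99989110e-01, -4.29424190e-03,
         1.97358660e-01],
       [ 9.78283553e-01,  8.97401227e-04,  2.07269110e-01,
        -5.41770545e-01],
       [-2.07262999e-01, -4.57969466e-03,  9.78274540e-01,
        -1.08272722e+00],
       [ 0.00000000e+00,  0.00000000e+00,  0.00000000e+00,
         1.00000000e+00]])}
```

View pics/side0.png

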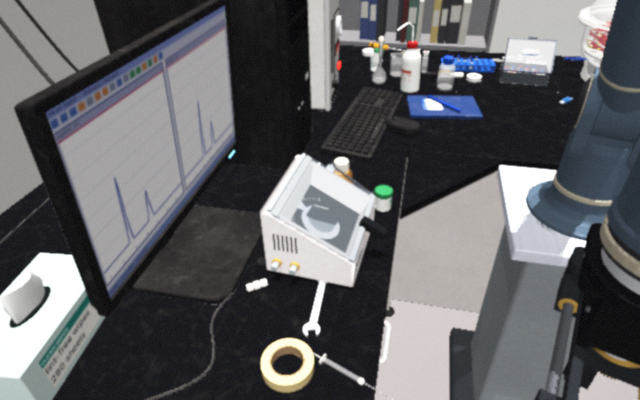

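View pics/top0.png

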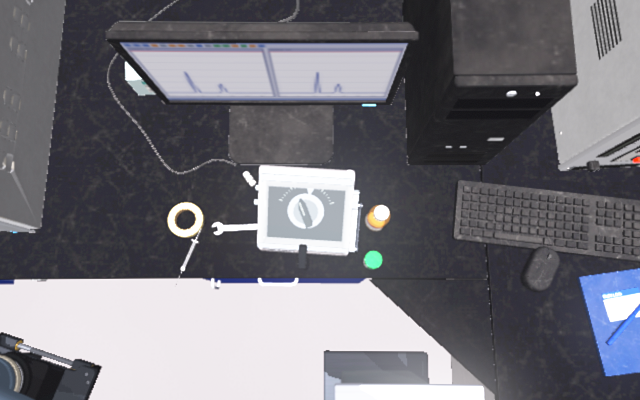

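The side view shows the console near (320,225) with its grip at (372,226). In the top view the console spans about (258–358, 168–253), with the grip at (302,256), the wrench on the left, and the bottle and jar on the right. I'll zoom in next.

```bash
cat > h.py <<'E'
import numpy as np, cv2
from scipy.spatial.transform import Rotation as R
def ray(c,px):
    K,k1=c['K'],c['k1']; T=c['camera_from_world']
    d=np.array([(px[0]-K[0,2])/K[0,0],(px[1]-K[1,2])/K[1,1]]); u=d.copy()
    for _ in range(20): u=d/(1+k1*(u@u))
    o=-T[:3,:3].T@T[:3,3]; v=T[:3,:3].T@np.array([u[0],-u[1],-1]); return o,v/np.linalg.norm(v)
def proj(c,p):
    T=c['camera_from_world'];K=c['K']; q=T[:3,:3]@np.asarray(p)+T[:3,3]; u=np.array([q[0]/-q[2],-q[1]/-q[2]])
    u=u*(1+c['k1']*(u@u)); return np.array([K[0,0]*u[0]+K[0,2],K[1,1]*u[1]+K[1,2]])
def onz(c,px,z):
    o,v=ray(c,px); return o+v*(z-o[2])/v[2]
def onplane(c,px,p0,n):
    o,v=ray(c,px); return o+v*((p0-o)@n)/(v@n)
def tri(c1,p1,c2,p2):
    o1,v1=ray(c1,p1);o2,v2=ray(c2,p2)
    A=np.stack([v1,-v2],1); t=np.linalg.lstsq(A,o2-o1,rcond=None)[0]
    a,b=o1+t[0]*v1,o2+t[1]*v2; return (a+b)/2,np.linalg.norm(a-b)
E
python3 - <<'E'
import cv2
a=cv2.imread('pics/top0.png')[155:275,235:395]; cv2.imwrite('pics/topz.png',cv2.resize(a,None,fx=5,fy=5,interpolation=cv2.INTER_CUBIC))
a=cv2.imread('pics/side0.png')[145:290,250:410]; cv2.imwrite('pics/sidez.png',cv2.resize(a,None,fx=4,fy=4,interpolation=cv2.INTER_CUBIC))
E
```

```text
(no output)
```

View pics/topz.png

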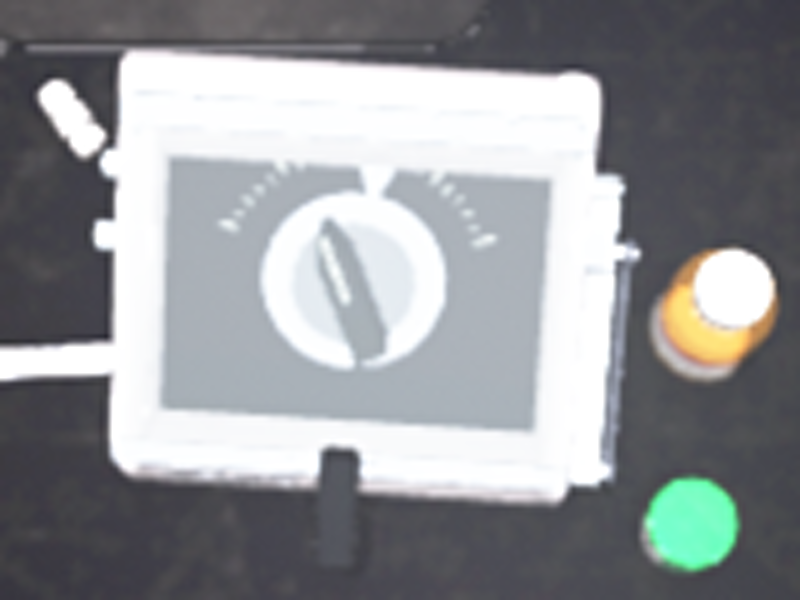

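View pics/sidez.png

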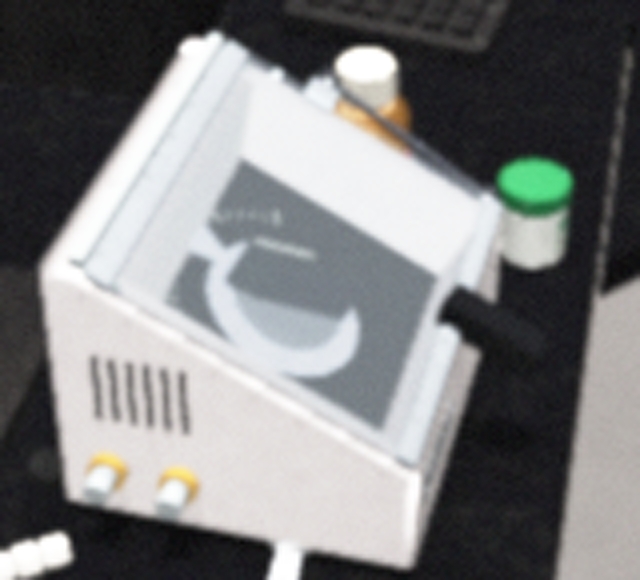

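```bash
cat > fit.py <<'E'
from h import *
from plant import cams
from scipy.optimize import least_squares
ct,cs=cams.calibration('top'),cams.calibration('side')
t=np.radians(28);d=np.array([-np.cos(t),0,-np.sin(t)]);n=np.array([-np.sin(t),0,np.cos(t)]);H=np.array([.044,0,.142]);Y=np.array([0,1.,0])
def TZ(u,v):return np.array([235+(u+.5)/5-.5,155+(v+.5)/5-.5])
def SZ(u,v):return np.array([250+(u+.5)/4-.5,145+(v+.5)/4-.5])
obs=[('disc',ct,TZ(354,281),H+.094*d-.042*n),('gripend',ct,TZ(337,568),H+.206*d+.005*n),
('bl',ct,TZ(124,54),np.array([.058,.1,.142])),('br',ct,TZ(600,78),np.array([.058,-.1,.142])),
('gripendS',cs,SZ(538,342),H+.206*d+.011*n),
('floorFL',cs,SZ(415,563),np.array([-.106,.1,0])),('topBL',cs,SZ(45,265),np.array([.058,.1,.142])),('FLbotback',cs,SZ(68,500),np.array([.058,.1,0]))]
def W(P,q):return R.from_euler('z',q[2]).apply(q and P if 0 else P)+np.array([q[0],q[1],0])
f=lambda q:np.concatenate([proj(c,W(P,q))-p for _,c,p,P in obs])
r=least_squares(f,[.65,.2,0],loss='soft_l1')
if __name__=='__main__':
    print(r.x,np.degrees(r.x[2]))
    for o,e in zip(obs,f(r.x).reshape(-1,2)):print(o[0],e.round(2))
    g=W(H+.188*d+.011*n,r.x);k=W(H+.094*d-.017*n,r.x);print('hinge',W(H,r.x),'grip',g,'knob',k)
    from plant import ctrl
    print(np.linalg.norm(g[:2]))
E
python3 fit.py
```

```text
[ 0.53897954  0.21878162 -0.05144715] -2.9477045077623005
disc [0.84 0.24]
gripend [ 1.18 -1.9 ]
bl [ 0.32 -0.4 ]
br [ 0.7  -0.39]
gripendS [1.01 2.51]
floorFL [0.15 2.8 ]
topBL [-0.8   0.17]
FLbotback [0.77 1.79]
hinge [0.58292133 0.21651895 0.142     ] grip [0.41198945 0.22532067 0.06345177] knob [0.50800452 0.22037661 0.08285956]
0.4695792963484778
```

The fit residuals stay within about 3 px. I'll move above the grip and refine with the wrist camera.

>>> {"fn": "step_arm", "kwargs": {
  "hand": [-1,-1,-1,-1,-1,-1,-1,-1,-1,-1,-1,-1],
  "delta_pos": [
    [-3,-3.3,0],
    [-6,-6.7,0],
    [-9,-10,0],
    [-12,-13.3,0],
    [-15.5,-16.7,0],
    [-18.5,-20,0],
    [-21.5,-23.5,0],
    [-25,-27,0],
    [-28,-30,0],
    [-31,-33.5,0],
    [-31,-33.5,0],
    [-31,-33.5,0]
  ],
  "rot": [
    [0,0,-2],
    [0,0,-4],
    [0,0,-6],
    [0,0,-8],
    [0,0,-10],
    [0,0,-12],
    [0,0,-14],
    [0,0,-15.3],
    [0,0,-15.3],
    [0,0,-15.3],
    [0,0,-15.3],
    [0,0,-15.3]
  ]
}}

```text
time: 1.6
tcp_pos: [0.4005, 0.2263, 0.2224]
eef_rot: [0.026, 1.0, 0.0, -0.0]
wrist_force: [-0.2, 0.4, -0.0]
width: 0.0872
```

Run:
```python
from h import *
from plant import ctrl,cams
c=cams.calibration('wrist');cv2.imwrite('pics/w1.png',cams.snapshot('wrist'))
np.save('w1.npy',c,allow_pickle=True)
s=ctrl.state();print(s['tcp_pos'],s['eef_rot'],s['qpos'])
from fit import *
for P in (H+.188*d+.011*n,H+.168*d,H,H+.094*d-.044*n):print(proj(c,W(P,r.x)))
```

```text
[0.400339   0.22678761 0.22238741] [ 2.50148353e-02  9.99687037e-01  1.87708558e-04 -2.23431248e-04] [-0.69817282  0.11375886  0.09971368  2.02619138 -0.01408022  1.00239087
  0.92924326]
[318.62045384 197.66298066]
[318.62148712 216.69375499]
[318.8428668  373.86244833]
[318.61523284 280.27366741]
```

View pics/w1.png

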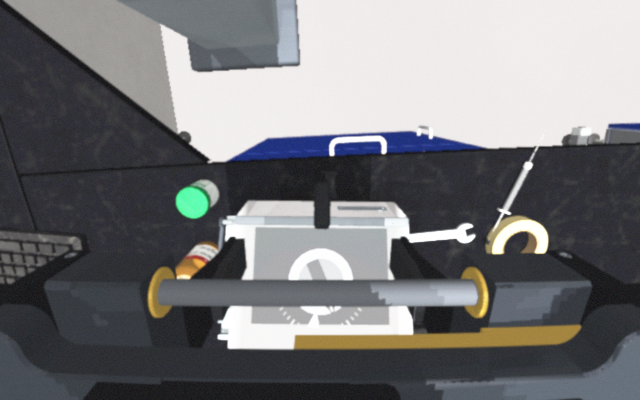

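The grip is at columns 314–329, rows 170–227. The console looks level in the picture. I'll refine numerically.

Run:
```python
from h import *
from plant import cams
from fit import *
a=cv2.imread('pics/w1.png');c=np.load('w1.npy',allow_pickle=True).item()
g=a.max(2)
for row in (175,180,190,200,208,215,220): print(row,g[row,305:340])
cv2.imwrite('pics/w1z.png',cv2.resize(a[150:360,200:430],None,fx=3.4,fy=2.8,interpolation=cv2.INTER_CUBIC))
o=[('out',H+.206*d+.021*n),('outlow',H+.206*d+.001*n),('innertop',H+.154*d+.021*n)]
for m,P in o:print(m,proj(c,W(P,r.x)),proj(ct,W(P,r.x)),proj(cs,W(P,r.x)))
```

```text
175 [30 29 34 42 38 39 39 39 34 32 32 33 35 33 30 27 34 33 33 32 44 45 46 44
 44 46 43 46 44 47 46 37 33 39 31]
180 [33 37 40 40 39 31 37 31 34 32 36 35 35 32 35 35 30 35 32 32 34 39 42 45
 47 51 57 58 55 53 39 39 28 34 34]
190 [23 32 29 32 31 36 39 35 34 36 45 46 48 43 53 49 48 48 50 50 49 50 47 42
 45 48 50 51 51 45 39 30 30 34 26]
200 [81 83 85 86 86 83 81 80 70 46 49 48 51 49 51 48 46 49 50 49 52 52 48 46
 46 53 61 61 65 63 65 62 64 66 62]
208 [221 220 220 219 220 220 220 219 199 124  61  48  48  50  50  50  47  51
  51  44  50  50  46  51  86 164 205 219 220 217 218 210 187 150 140]
215 [211 210 209 210 210 213 211 205 168 101  52  48  47  53  47  52  55  45
  50  49  48  49  51  49  87 157 202 211 213 211 213 212 215 217 218]
220 [196 197 193 193 191 196 194 184 154  94  54  45  50  52  48  52  57  47
  53  50  48  51  50  49  80 142 181 193 193 193 192 193 195 192 190]
out [318.61937271 179.81002737] [302.787606  269.2499574] [387.96890058 229.40689329]
outlow [318.57491751 184.25920995] [303.27870366 265.57311923] [382.33620413 235.81433428]
innertop [318.6920641  226.97315794] [303.71879883 246.64938174] [364.08999471 215.21602247]
```

View pics/w1z.png

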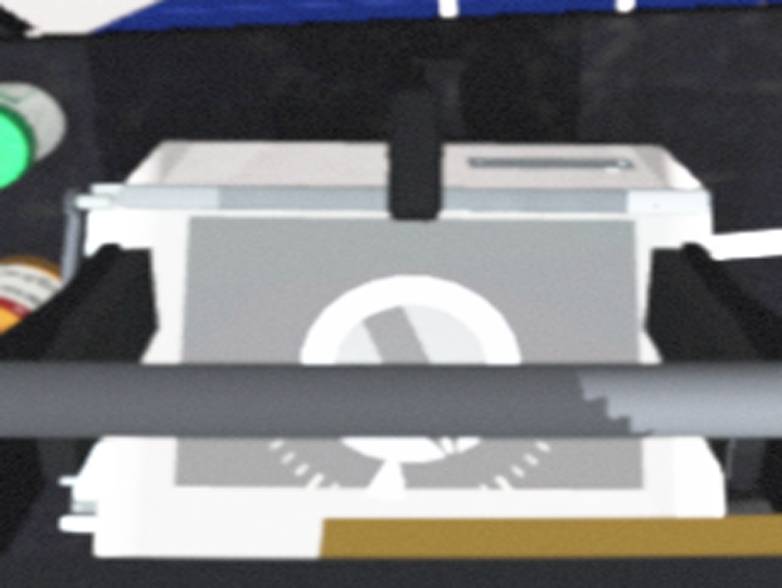

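>>> {"fn": "step_arm", "kwargs": {
  "hand": [-1,-0.8,-0.6,-0.4,-0.2,-0.1,-0.1,-0.1,-0.1,-0.1,-0.1],
  "delta_pos": [
    [-0.5,0.1,2],
    [-1.1,0.2,4],
    [-1.1,0.2,6],
    [-1.1,0.2,8],
    [-1.1,0.2,10],
    [-1.1,0.2,12],
    [-1.1,0.2,13],
    [-1.1,0.2,14],
    [-1.1,0.2,14.5],
    [-1.1,0.2,14.5],
    [-1.1,0.2,14.5]
  ],
  "rot": [
    [0,0,0],
    [0,0,0],
    [0,0,0],
    [0,0,0],
    [0,0,0],
    [0,0,0],
    [0,0,0],
    [0,0,0],
    [0,0,0],
    [0,0,0],
    [0,0,0]
  ]
}}

```text
time: 3.02
tcp_pos: [0.4123, 0.2274, 0.078]
eef_rot: [0.026, 1.0, 0.0, 0.0]
wrist_force: [0.8, -0.5, 0.7]
width: 0.0479
```

Run:
```python
from h import *
from plant import ctrl,cams
a=cams.snapshot('wrist');b=cams.snapshot('side');t=cams.snapshot('top')
cv2.imwrite('pics/w2.png',a)
m=np.hstack([cv2.resize(b[165:285,280:440],(400,300),interpolation=cv2.INTER_CUBIC),cv2.resize(t[180:300,235:395],(400,300),interpolation=cv2.INTER_CUBIC)])
cv2.imwrite('pics/st2.png',m);s=ctrl.state();print(s['tcp_pos'],s['qpos'],s['width'])
```

```text
[0.41226332 0.2272957  0.07789447] [-0.67134456  0.33422973  0.09334221  2.15026841 -0.05018919  0.6581803
  0.97547066] 0.04794806475864793
```

View pics/w2.png

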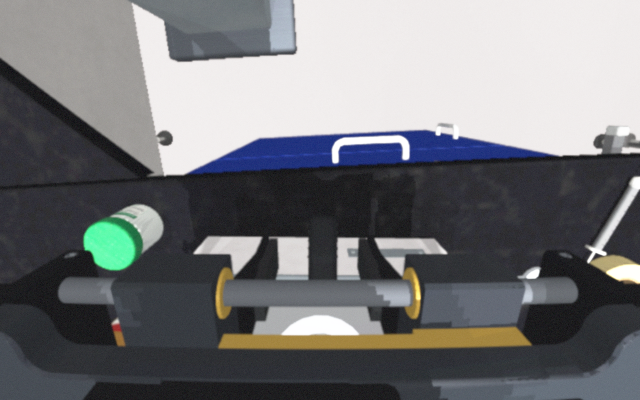

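View pics/st2.png

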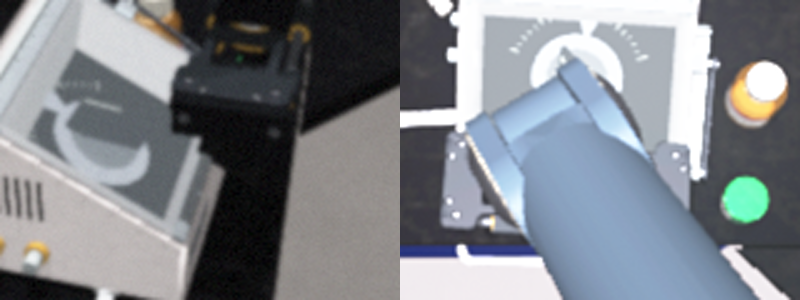

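The grip (columns 308–337) sits centred between the fingers. I'll descend and close.

>>> {"fn": "step_arm", "kwargs": {
  "hand": [-0.1,-0.1,-0.1,-0.1,0.2,0.6,1,1,1,1],
  "delta_pos": [
    [0,0,1],
    [0,0,2],
    [0,0,3],
    [0,0,3.3],
    [0,0,3.3],
    [0,0,3.3],
    [0,0,3.3],
    [0,0,3.3],
    [0,0,3.3],
    [0,0,3.3]
  ],
  "rot": [
    [0,0,0],
    [0,0,0],
    [0,0,0],
    [0,0,0],
    [0,0,0],
    [0,0,0],
    [0,0,0],
    [0,0,0],
    [0,0,0],
    [0,0,0]
  ]
}}

```text
time: 4.42
tcp_pos: [0.4123, 0.2304, 0.0451]
eef_rot: [0.025, 1.0, 0.002, 0.001]
wrist_force: [-0.3, 7.5, -2.6]
width: 0.0178
```

```bash
cat > arc.py <<'E'
import numpy as np
def p(th):
    a=th-np.radians(28); return .188*np.array([-np.cos(a),np.sin(a)])+.011*np.array([np.sin(a),np.cos(a)])
def tab(ths,t0):
    for th in ths:
        q=p(th)-p(t0); print(round(th,3),'dx',round(-q[0]*100,2),'dz',round(-q[1]*100,2))
E
python3 -c "
from arc import *
tab(np.arange(1,13)*.05,0)
print();tab(.6+np.arange(1,13)*.055,.6)
print();tab(1.26+np.arange(1,13)*.05,1.26)"
```

```text
0.05 dx 0.37 dz -0.87
0.1 dx 0.7 dz -1.75
0.15 dx 0.98 dz -2.65
0.2 dx 1.22 dz -3.56
0.25 dx 1.41 dz -4.48
0.3 dx 1.56 dz -5.41
0.35 dx 1.66 dz -6.35
0.4 dx 1.71 dz -7.29
0.45 dx 1.71 dz -8.23
0.5 dx 1.67 dz -9.17
0.55 dx 1.58 dz -10.1
0.6 dx 1.45 dz -11.04

0.655 dx -0.2 dz -1.02
0.71 dx -0.46 dz -2.02
0.765 dx -0.77 dz -3.01
0.82 dx -1.14 dz -3.97
0.875 dx -1.56 dz -4.92
0.93 dx -2.03 dz -5.84
0.985 dx -2.55 dz -6.74
1.04 dx -3.12 dz -7.6
1.095 dx -3.74 dz -8.44
1.15 dx -4.4 dz -9.23
1.205 dx -5.1 dz -9.99
1.26 dx -5.85 dz -10.71

1.31 dx -0.71 dz -0.62
1.36 dx -1.45 dz -1.2
1.41 dx -2.22 dz -1.74
1.46 dx -3.01 dz -2.25
1.51 dx -3.83 dz -2.71
1.56 dx -4.67 dz -3.14
1.61 dx -5.53 dz -3.52
1.66 dx -6.41 dz -3.85
1.71 dx -7.31 dz -4.15
1.76 dx -8.22 dz -4.39
1.81 dx -9.14 dz -4.6
1.86 dx -10.07 dz -4.75
```

>>> {"fn": "step_arm", "kwargs": {
  "hand": [1,1,1,1,1,1,1,1,1,1,1,1],
  "delta_pos": [
    [0.37,0.2,-0.87],
    [0.7,0.3,-1.75],
    [0.98,0.3,-2.65],
    [1.22,0.3,-3.56],
    [1.41,0.3,-4.48],
    [1.56,0.3,-5.41],
    [1.66,0.3,-6.35],
    [1.71,0.3,-7.29],
    [1.71,0.3,-8.23],
    [1.67,0.3,-9.17],
    [1.58,0.3,-10.1],
    [1.45,0.3,-11.04]
  ],
  "rot": [
    [0,0,0],
    [0,0,0],
    [0,0,0],
    [0,0,0],
    [0,0,0],
    [0,0,0],
    [0,0,0],
    [0,0,0],
    [0,0,0],
    [0,0,0],
    [0,0,0],
    [0,0,0]
  ]
}}

```text
time: 5.92
tcp_pos: [0.3972, 0.2313, 0.1555]
eef_rot: [0.026, 1.0, 0.0, -0.0]
wrist_force: [-0.3, 4.6, -2.0]
width: 0.0175
```

Run:
```python
from h import *
from plant import ctrl,cams
b=cams.snapshot('side');a=cams.snapshot('wrist')
m=np.hstack([cv2.resize(b[105:285,220:460],(400,300),interpolation=cv2.INTER_CUBIC),cv2.resize(a,(400,300))])
cv2.imwrite('pics/st3.png',m);s=ctrl.state();print(s['tcp_pos'],s['qpos'],s['width'],s['wrist_force'])
```

```text
[0.39728969 0.23126888 0.15575257] [-0.70826905  0.19617273  0.10232687  2.1051068  -0.02805419  0.84121484
  0.92979176] 0.01756072190858818 [-1.660987    5.96233073 -3.00044183]
```

View pics/st3.png

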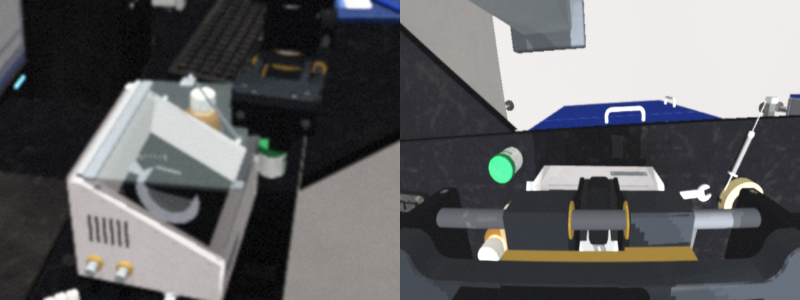

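The cover is rising cleanly in the grip and the forces are low. Continuing along the arc.

>>> {"fn": "step_arm", "kwargs": {
  "hand": [1,1,1,1,1,1,1,1,1,1,1,1],
  "delta_pos": [
    [-0.2,0.1,-1.02],
    [-0.46,0.2,-2.02],
    [-0.77,0.2,-3.01],
    [-1.14,0.2,-3.97],
    [-1.56,0.2,-4.92],
    [-2.03,0.2,-5.84],
    [-2.55,0.2,-6.74],
    [-3.12,0.2,-7.6],
    [-3.74,0.2,-8.44],
    [-4.4,0.2,-9.23],
    [-5.1,0.2,-10.0],
    [-5.85,0.2,-10.71]
  ],
  "rot": [
    [0,0,0],
    [0,0,0],
    [0,0,0],
    [0,0,0],
    [0,0,0],
    [0,0,0],
    [0,0,0],
    [0,0,0],
    [0,0,0],
    [0,0,0],
    [0,0,0],
    [0,0,0]
  ]
}}

```text
time: 7.52
tcp_pos: [0.4559, 0.2276, 0.2625]
eef_rot: [0.027, 1.0, -0.002, -0.001]
wrist_force: [-4.5, -4.9, 0.1]
width: 0.0176
```

Run:
```python
from h import *
from plant import ctrl,cams
b=cams.snapshot('side');a=cams.snapshot('top')
m=np.hstack([cv2.resize(b[105:285,220:460],(400,300),interpolation=cv2.INTER_CUBIC),cv2.resize(a[105:285,220:460],(400,300))])
cv2.imwrite('pics/st4.png',m);s=ctrl.state();print(s['tcp_pos'],s['qpos'],s['width'],s['wrist_force'])
```

```text
[0.45674099 0.22759014 0.26316414] [-0.66873218  0.16076608  0.13970517  1.87151513 -0.02264155  1.11306015
  0.99628969] 0.017929252993737318 [-5.17078539 -4.76790243  2.45888711]
```

View pics/st4.png

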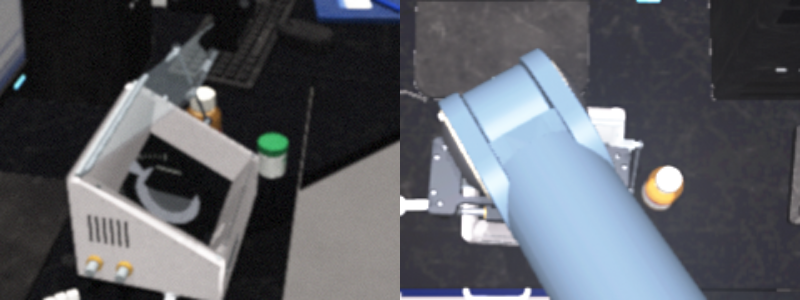

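```bash
python3 -c "
from arc import *
tab(np.append(np.arange(1.32,1.89,.06),1.9),1.26)"
```

```text
1.32 dx -0.86 dz -0.74
1.38 dx -1.75 dz -1.42
1.44 dx -2.69 dz -2.05
1.5 dx -3.67 dz -2.62
1.56 dx -4.67 dz -3.14
1.62 dx -5.71 dz -3.59
1.68 dx -6.77 dz -3.98
1.74 dx -7.85 dz -4.3
1.8 dx -8.95 dz -4.56
1.86 dx -10.07 dz -4.75
1.9 dx -10.81 dz -4.84
```

>>> {"fn": "step_arm", "kwargs": {
  "hand": [1,1,1,1,1,1,1,1,1,1,1,1],
  "delta_pos": [
    [-0.86,-0.1,-0.74],
    [-1.75,-0.2,-1.42],
    [-2.69,-0.2,-2.05],
    [-3.67,-0.2,-2.62],
    [-4.67,-0.2,-3.14],
    [-5.71,-0.2,-3.59],
    [-6.77,-0.2,-3.98],
    [-7.85,-0.2,-4.3],
    [-8.95,-0.2,-4.56],
    [-10.07,-0.2,-4.75],
    [-10.8,-0.2,-4.84],
    [-10.8,-0.2,-4.84]
  ],
  "rot": [
    [0,0,0],
    [0,0,0],
    [0,0,0],
    [0,0,0],
    [0,0,0],
    [0,0,0],
    [0,0,0],
    [0,0,0],
    [0,0,0],
    [0,0,0],
    [0,0,0],
    [0,0,0]
  ]
}}

```text
time: 9.12
tcp_pos: [0.5658, 0.2208, 0.311]
eef_rot: [0.027, 1.0, -0.001, 0.001]
wrist_force: [-1.2, -5.7, 3.2]
width: 0.0178
```

Run:
```python
from h import *
from plant import ctrl,cams
b=cams.snapshot('side');a=cams.snapshot('top')
m=np.hstack([cv2.resize(b[105:285,220:460],(400,300),interpolation=cv2.INTER_CUBIC),cv2.resize(a[105:285,220:460],(400,300))])
cv2.imwrite('pics/st5.png',m);s=ctrl.state();print(s['tcp_pos'],s['qpos'],s['width'],s['wrist_force'])
```

```text
[0.56554199 0.22077389 0.31096957] [-0.58625576  0.29249565  0.18576037  1.59585238 -0.05332194  1.25638037
  1.12574454] 0.01795731608733306 [-1.27624604 -5.1699743   1.62661234]
```

View pics/st5.png

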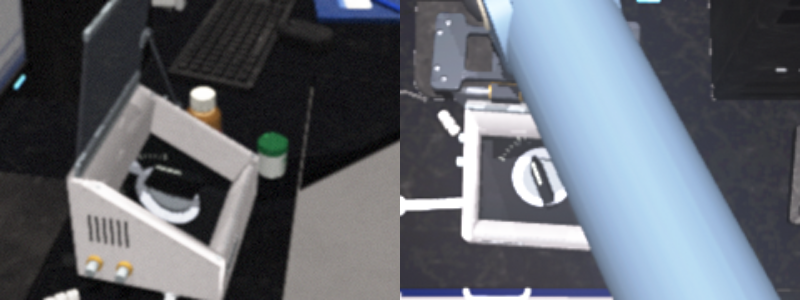

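>>> {"fn": "step_arm", "kwargs": {
  "hand": [1,1,1,1,1,1,1,1,1],
  "delta_pos": [
    [0,0,0],
    [0.5,0,0.08],
    [1.0,0,0.17],
    [1.5,0,0.27],
    [2.0,0,0.37],
    [2.5,0,0.48],
    [3.0,0,0.59],
    [3.5,0,0.7],
    [3.9,0,0.8]
  ],
  "rot": [
    [0,0,0],
    [0,0,0],
    [0,0,0],
    [0,0,0],
    [0,0,0],
    [0,0,0],
    [0,0,0],
    [0,0,0],
    [0,0,0]
  ]
}}

```text
time: 10.35
tcp_pos: [0.5275, 0.2232, 0.303]
eef_rot: [0.026, 1.0, -0.0, 0.003]
wrist_force: [4.2, -4.2, 0.3]
width: 0.0176
```

Run:
```python
from h import *
from plant import ctrl,cams
b=cams.snapshot('side')
cv2.imwrite('pics/st6.png',cv2.resize(b[95:245,240:400],None,fx=4,fy=4,interpolation=cv2.INTER_CUBIC));s=ctrl.state();print(s['tcp_pos'],s['width'],s['wrist_force'])
```

```text
[0.52740047 0.22323834 0.30298376] 0.018099285888885874 [ 4.74822042 -3.9769474  -0.44610071]
```

View pics/st6.png

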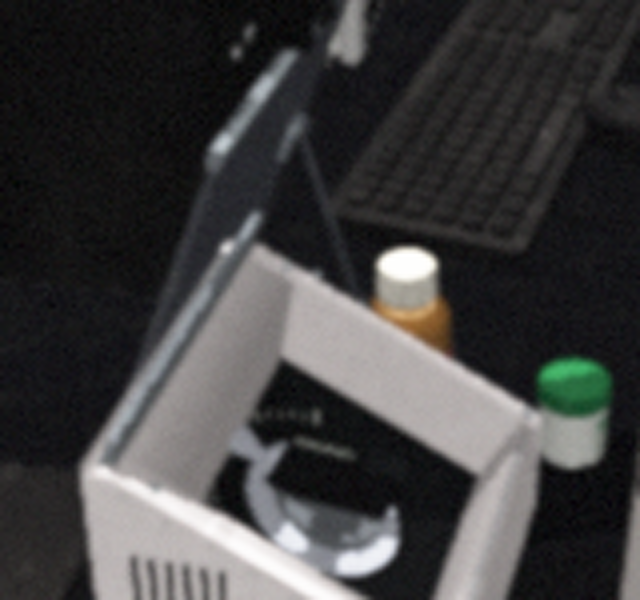

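Fx went from −1.3 to +4.7 N, which suggests the stay is bearing. I'll push slightly further as a check before releasing.

>>> {"fn": "step_arm", "kwargs": {
  "hand": [1,1,1],
  "delta_pos": [
    [0.3,0,0.05],
    [0.5,0,0.1],
    [0.5,0,0.1]
  ],
  "rot": [
    [0,0,0],
    [0,0,0],
    [0,0,0]
  ]
}}

```text
time: 10.78
tcp_pos: [0.5249, 0.2234, 0.3022]
eef_rot: [0.027, 1.0, 0.0, 0.006]
wrist_force: [8.0, -3.2, -2.1]
width: 0.0179
```

>>> {"fn": "step_arm", "kwargs": {
  "hand": [1,1,0.6,0.2,0,-0.1,-0.1,-0.1,-0.1,-0.1,-0.1,-0.1],
  "delta_pos": [
    [-0.3,0,-0.05],
    [-0.3,0,-0.05],
    [-0.3,0,-0.05],
    [-0.3,0,-0.05],
    [-0.3,0,-0.05],
    [-0.3,0,-0.5],
    [-0.3,0,-1.5],
    [-0.3,0,-3],
    [-0.3,0,-5],
    [-0.3,0,-7],
    [-0.3,0,-8.5],
    [-0.3,0,-8.5]
  ],
  "rot": [
    [0,0,0],
    [0,0,0],
    [0,0,0],
    [0,0,0],
    [0,0,0],
    [0,0,0],
    [0,0,0],
    [0,0,0],
    [0,0,0],
    [0,0,0],
    [0,0,0],
    [0,0,0]
  ]
}}

```text
time: 12.28
tcp_pos: [0.5236, 0.2246, 0.3881]
eef_rot: [0.026, 1.0, 0.001, 0.001]
wrist_force: [-0.3, -0.1, -0.1]
width: 0.0478
```

Run:
```python
from h import *
from plant import ctrl,cams
b=cams.snapshot('side')
cv2.imwrite('pics/st7.png',cv2.resize(b[65:245,240:400],None,fx=3.3,fy=3.3,interpolation=cv2.INTER_CUBIC));s=ctrl.state();print(s['tcp_pos'],s['width'],s['wrist_force'])
```

```text
[0.52310027 0.22444984 0.38687883] 0.047890443765601344 [-0.08604203 -0.33667403  0.03704708]
```

View pics/st7.png

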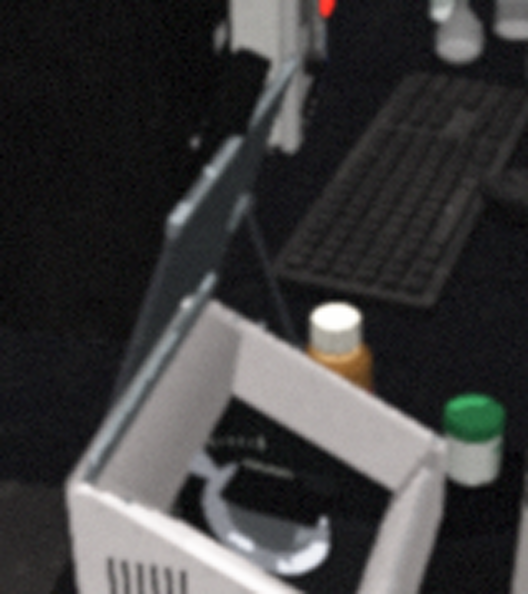

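Fingers are free of the grip and the stay alone is propping the cover. Next I'll back off, tilt to the knob's axis and look.

>>> {"fn": "step_arm", "kwargs": {
  "hand": [-0.3,-0.3,-0.3,-0.3,-0.3,-0.3,-0.3,-0.3,-0.3,-0.3],
  "delta_pos": [
    [3,-0.1,0],
    [6,-0.2,0],
    [9,-0.3,0],
    [9,-0.3,2],
    [9,-0.3,5],
    [9,-0.3,8],
    [9,-0.3,11],
    [9,-0.3,13],
    [9,-0.3,13],
    [9,-0.3,13]
  ],
  "rot": [
    [0,0,0],
    [0,0,0],
    [0,-5,0],
    [0,-10,0],
    [0,-15,0],
    [0,-20,0],
    [0,-25,0],
    [0,-28,0],
    [0,-28,0],
    [0,-28,0]
  ]
}}

```text
time: 13.58
tcp_pos: [0.4337, 0.2263, 0.2573]
eef_rot: [0.025, 0.97, -0.006, 0.242]
wrist_force: [0.1, 0.1, 0.1]
width: 0.0565
```

Run:
```python
from h import *
from plant import ctrl,cams
c=cams.calibration('wrist');a=cams.snapshot('wrist');np.save('w3.npy',c,allow_pickle=True);t=cams.snapshot('top');cv2.imwrite('pics/w3.png',a);cv2.imwrite('pics/t3.png',t)
cv2.imwrite('pics/t3z.png',cv2.resize(t[140:290,220:380],None,fx=4,fy=4,interpolation=cv2.INTER_CUBIC));s=ctrl.state();print(s['tcp_pos'],s['eef_rot'],s['qpos'])
```

```text
[0.4340057  0.22649173 0.25775723] [ 0.02578167  0.96981267 -0.00548379  0.24242238] [-0.77461965 -0.0409024  -0.02387187  2.19238474  0.55524622  0.73087776
  0.34850532]
```

View pics/w3.png

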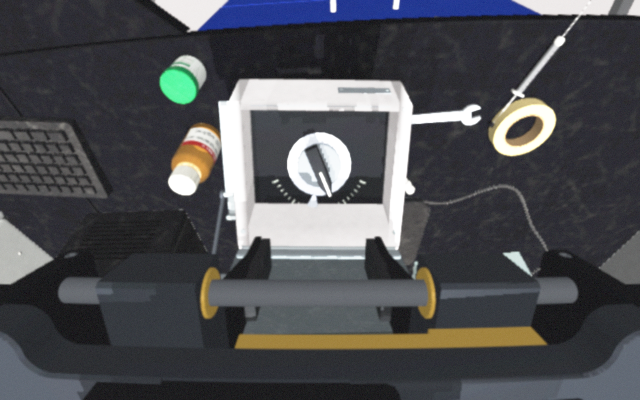

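View pics/t3z.png

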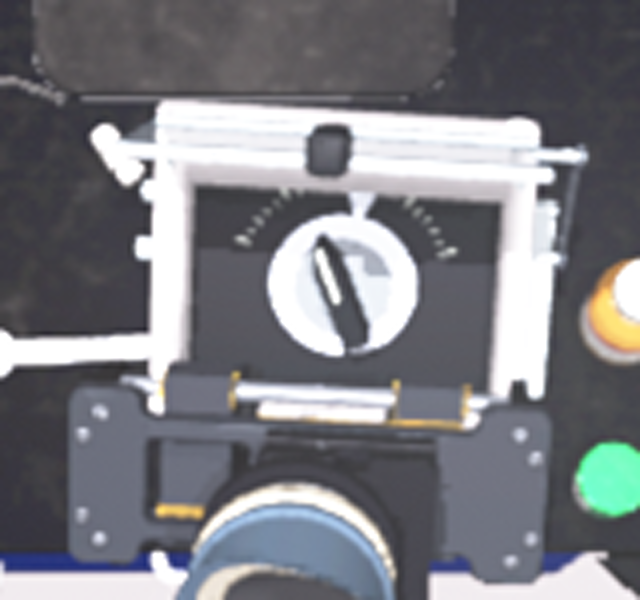

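The wrist view shows the knob at (320,165), its tip at (328,193) and the tab at (313,202), all seen nearly along the axis. I'll measure these precisely.

Run:
```python
import cv2
a=cv2.imread('pics/w3.png');cv2.imwrite('pics/w3z.png',cv2.resize(a[75:265,225:425],None,fx=4,fy=3.1,interpolation=cv2.INTER_CUBIC))
cv2.imwrite('pics/w3k.png',cv2.resize(a[125:213,270:370],None,fx=6,fy=6,interpolation=cv2.INTER_CUBIC))
```

```text
(no output)
```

View pics/w3z.png

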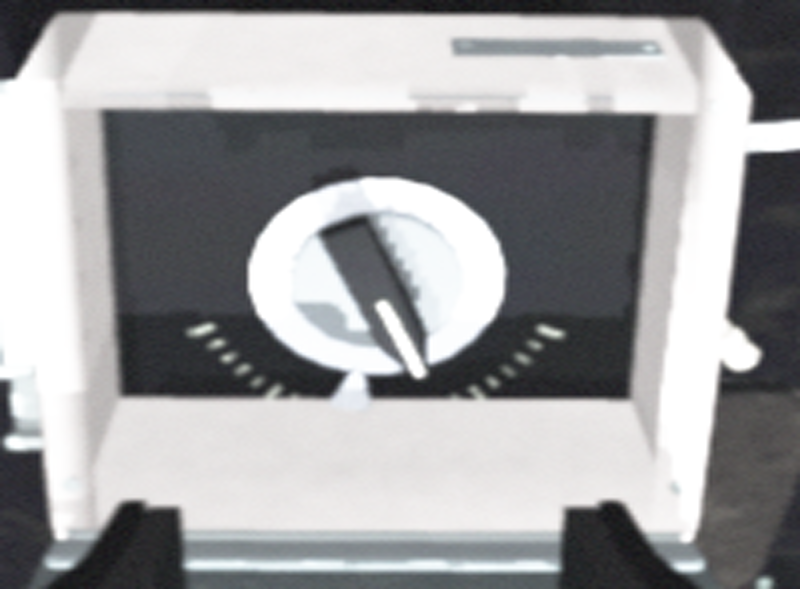

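View pics/w3k.png

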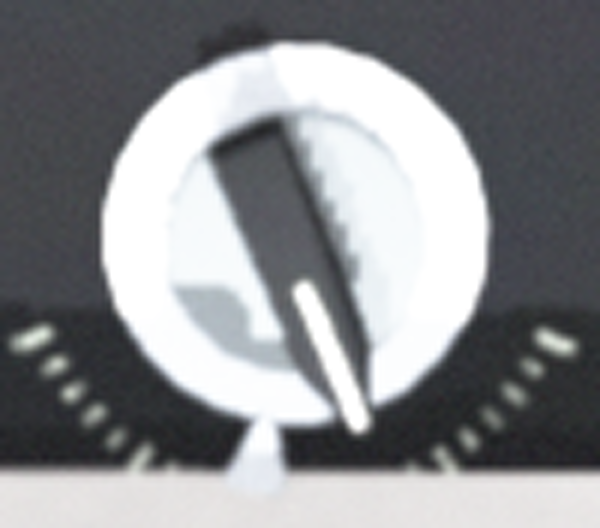

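```bash
cat > ang.py <<'E'
from fit import *
q=r.x.copy(); q[0]+=.002;q[1]+=.002
M=R.from_euler('z',q[2]); hw=W(H,q);dw=M.apply(d);nw=M.apply(n);yw=M.apply(Y)
def P(c,px,h): # h above floor -> (up-slope coordinate rel knob axis, left coordinate) mm
    x=onplane(c,px,hw+nw*(h/1000-.044),nw)-hw
    return np.array([94-1000*x@dw,1000*x@yw])
E
python3 - <<'E'
from ang import *
c=np.load('w3.npy',allow_pickle=True).item()
K=lambda u,v:np.array([270+(u+.5)/6-.5,125+(v+.5)/6-.5])
a=cv2.imread('pics/w3.png')
m=(cv2.cvtColor(a,cv2.COLOR_BGR2GRAY)>185).astype('uint8')[125:200,270:370]
cs_,_=cv2.findContours(m,cv2.RETR_EXTERNAL,cv2.CHAIN_APPROX_NONE)
k=max(cs_,key=cv2.contourArea);e=cv2.fitEllipse(cv2.convexHull(k));print('ell',e[0][0]+270,e[0][1]+125,e[1])
for h in(3,5): print('disc centre',h,P(c,K(296,233),h))
for u in(102,490):print('disc edge',P(c,K(u,233),5))
for v in(42,425):print('disc edge',P(c,K(296,v),5))
l0,l1=P(c,K(303,287),39),P(c,K(361,426),39);print('line',l0,l1,np.degrees(np.arctan2(*(l1-l0)[::-1])))
b=P(c,K(248,140),39);print('back',b,'ang back-tip',np.degrees(np.arctan2(*(l1-b)[::-1])))
print('tabpt',P(c,K(263,418),8),'tab base',P(c,K(256,488),8))
for uv in((103,110),(657,113),(120,397),(633,400)):
    print('floor',P(c,np.array([225+(uv[0]+.5)/4-.5,75+(uv[1]+.5)/3.1-.5]),0))
z=lambda u,v:np.array([225+(u+.5)/4-.5,75+(v+.5)/3.1-.5])
for uv in((62,107),(698,110)):print('face front lip',P(c,z(*uv),44))
E
```

```text
ell 318.5051383972168 164.65225982666016 (63.00852584838867, 66.2548599243164)
disc centre 3 [-2.87690537  0.11643035]
disc centre 5 [-3.22690522  0.10955113]
disc edge [ -3.32310071 -40.77794898]
disc edge [-3.18471785 40.99603897]
disc edge [-42.61537208   0.13372856]
disc edge [38.84909092  0.0855595 ]
line [1.34212959 1.33900286] [29.305857   12.82901785] 22.33726868046446
back [-26.89207119  -9.05491255] ang back-tip 21.276343318875348
tabpt [36.40576952 -7.03599135] tab base [52.26946148 -8.65920123]
floor [-68.32393267 -83.60204294]
floor [-66.89948929  85.74598924]
floor [ 50.27673052 -85.7696848 ]
floor [51.91506009 85.59817202]
face front lip [-69.47881383 -85.1111662 ]
face front lip [-68.18332124  86.7451848 ]
```

```bash
cat > goal.py <<'E'
from ang import *
from plant import ctrl
def goal(h,kdeg,s=None,off=(0,0)):
    s=s or ctrl.state(); R0=R.from_quat(s['eef_rot'])
    A=hw+(.0963-off[0])*dw+(.0004+off[1])*yw+(h/1000-.044)*nw
    base=R.from_matrix(np.stack([np.cross(yw,-nw),yw,-nw],1))
    Rg=R.from_rotvec(nw*np.radians(kdeg))*base
    print('world',A.round(4),'delta cm',(R0.inv().apply(A-s['tcp_pos'])*100).round(2),'rot',np.degrees((R0.inv()*Rg).as_rotvec()).round(2))
if __name__=='__main__':
    for h in(60,13):goal(h,21.6)
E
python3 goal.py
```

```text
world [0.4925 0.2237 0.1109] delta cm [ 1.74 -0.   15.71] rot [  0.05   0.08 -21.71]
world [0.5146 0.2225 0.0694] delta cm [ 1.740e+00 -1.000e-02  2.041e+01] rot [  0.05   0.08 -21.71]
```

>>> {"fn": "step_arm", "kwargs": {
  "hand": [-0.2,-0.1,0,0,0,0,0,0,0,0],
  "delta_pos": [
    [1.74,0,2],
    [1.74,0,4],
    [1.74,0,6],
    [1.74,0,8],
    [1.74,0,10],
    [1.74,0,12],
    [1.74,0,14],
    [1.74,0,15.7],
    [1.74,0,15.7],
    [1.74,0,15.7]
  ],
  "rot": [
    [0,0,-5],
    [0,0,-10],
    [0,0,-15],
    [0,0,-20],
    [0,0,-21.7],
    [0,0,-21.7],
    [0,0,-21.7],
    [0,0,-21.7],
    [0,0,-21.7],
    [0,0,-21.7]
  ]
}}

```text
time: 14.92
tcp_pos: [0.4918, 0.2235, 0.1105]
eef_rot: [-0.158, 0.957, -0.051, 0.237]
wrist_force: [-0.9, 0.4, 1.3]
width: 0.0438
```

Run:
```python
from goal import *
a=cams.snapshot('wrist');t=cams.snapshot('side');t2=cams.snapshot('top')
cv2.imwrite('pics/w4.png',a)
cv2.imwrite('pics/st8.png',np.hstack([cv2.resize(t[65:285,220:440],(400,400)),cv2.resize(t2[120:290,220:390],(400,400))]))
print(ctrl.state()['qpos']);goal(13,21.6)
```

```text
[-0.7602477   0.26622243  0.07745411  2.27380887  0.94279363  0.37624552
  0.35800483]
world [0.5146 0.2225 0.0694] delta cm [-0.11 -0.02  4.71] rot [0.03 0.08 0.06]
```

View pics/w4.png

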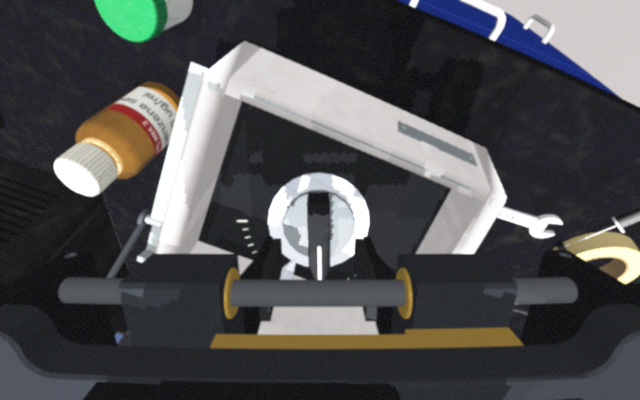

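View pics/st8.png

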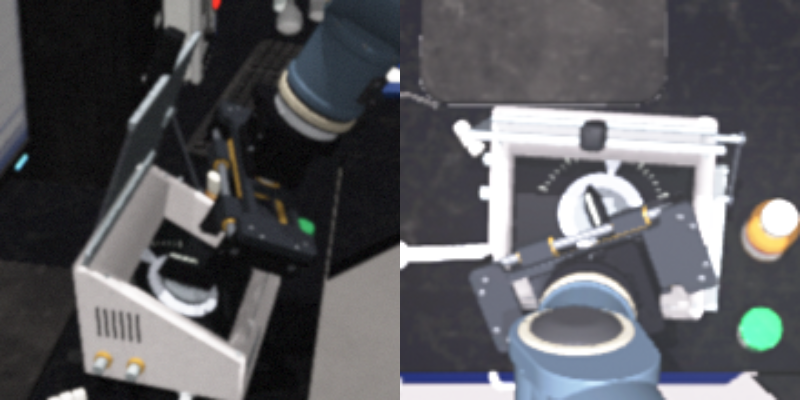

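The bar is upright at column 319 and centred between the fingers (275–362). Descending to grasp.

>>> {"fn": "step_arm", "kwargs": {
  "hand": [0,0,0,0,0,0],
  "delta_pos": [
    [-0.1,0,1],
    [-0.1,0,2],
    [-0.1,0,3],
    [-0.1,0,4],
    [-0.1,0,4.6],
    [-0.1,0,4.6]
  ],
  "rot": [
    [0,0,0],
    [0,0,0],
    [0,0,0],
    [0,0,0],
    [0,0,0],
    [0,0,0]
  ]
}}

```text
time: 15.82
tcp_pos: [0.5136, 0.222, 0.0687]
eef_rot: [-0.158, 0.957, -0.052, 0.236]
wrist_force: [0.3, -0.3, -1.1]
width: 0.0435
```

Run:
```python
from goal import *
a=cams.snapshot('wrist');t=cams.snapshot('side')
cv2.imwrite('pics/st9.png',np.hstack([cv2.resize(t[65:285,220:440],(400,400)),cv2.resize(a[100:350,195:445],(400,400))]))
s=ctrl.state();print(s['qpos'],s['wrist_force']);goal(13,21.6)
```

```text
[-0.79109725  0.37359916  0.1592272   2.26532023  1.11744993  0.28034102
  0.19131949] [-0.01752476  0.24819033  0.56136981]
world [0.5146 0.2225 0.0694] delta cm [-0.09 -0.01  0.04] rot [-0.   -0.01  0.09]
```

View pics/st9.png

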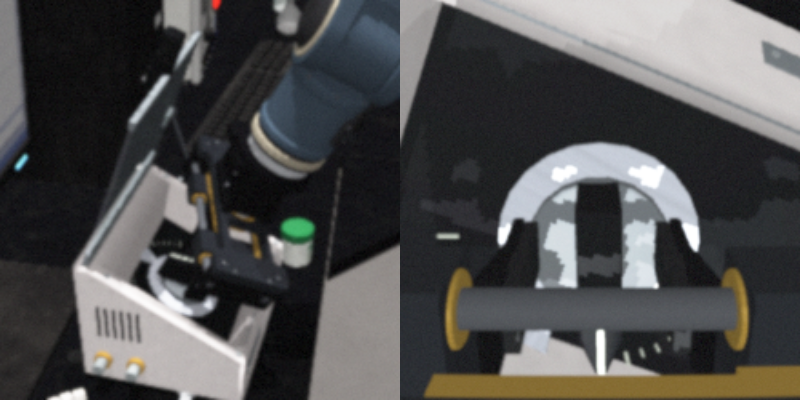

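>>> {"fn": "step_arm", "kwargs": {
  "hand": [0.3,0.6,1,1,1,1],
  "delta_pos": [
    [0,0,0],
    [0,0,0],
    [0,0,0],
    [0,0,0],
    [0,0,0],
    [0,0,0]
  ],
  "rot": [
    [0,0,0],
    [0,0,0],
    [0,0,0],
    [0,0,0],
    [0,0,0],
    [0,0,0]
  ]
}}

```text
time: 16.68
tcp_pos: [0.5135, 0.223, 0.0695]
eef_rot: [-0.158, 0.957, -0.051, 0.236]
wrist_force: [-1.1, 2.9, 0.5]
width: 0.0152
```

>>> {"fn": "step_arm", "kwargs": {
  "hand": [1,1,1,1,1,1,1,1,1,1],
  "delta_pos": [
    [0,0.1,0],
    [0,0.1,0],
    [0,0.1,0],
    [0,0.1,0],
    [0,0.1,0],
    [0,0.1,0],
    [0,0.1,0],
    [0,0.1,0],
    [0,0.1,0],
    [0,0.1,0]
  ],
  "rot": [
    [0,0,4],
    [0,0,8],
    [0,0,12],
    [0,0,16],
    [0,0,20],
    [0,0,24],
    [0,0,28],
    [0,0,31],
    [0,0,31],
    [0,0,31]
  ]
}}

```text
time: 17.92
tcp_pos: [0.5134, 0.2244, 0.0695]
eef_rot: [0.103, 0.965, 0.014, 0.242]
wrist_force: [-0.7, 3.4, -0.1]
width: 0.0149
```

Run:
```python
from goal import *
a=cams.snapshot('wrist');t=cams.snapshot('side')
cv2.imwrite('pics/st10.png',np.hstack([cv2.resize(t[65:285,220:440],(400,400)),cv2.resize(a[100:350,195:445],(400,400))]))
s=ctrl.state();print(s['qpos'],s['wrist_force']);goal(13,21.6)
```

```text
[-0.86642179  0.37868744  0.2468519   2.26824905  1.06342266  0.24929425
 -0.3034794 ] [-0.62988636  4.97901143  0.34406649]
world [0.5146 0.2225 0.0694] delta cm [-0.13 -0.15  0.06] rot [ 1.100e-01  2.000e-02 -3.087e+01]
```

View pics/st10.png

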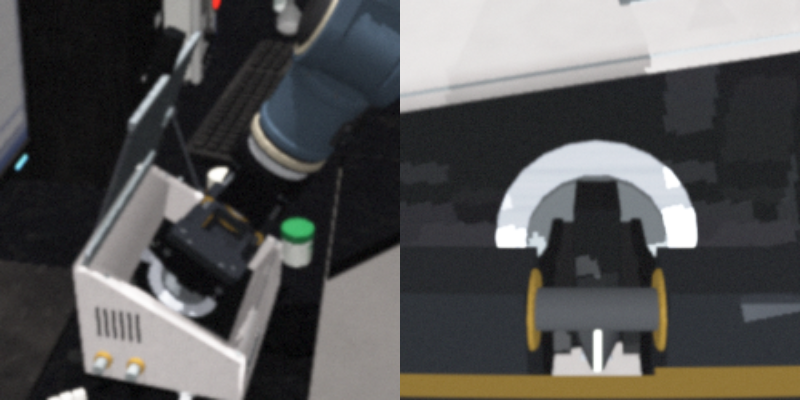

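>>> {"fn": "step_arm", "kwargs": {
  "hand": [0.5,0,0,0,0,0,0,0,0,0,0,0],
  "delta_pos": [
    [0,0,0],
    [0,0,0],
    [0,0,0],
    [0,0,-1],
    [0,0,-3],
    [0,0,-5.5],
    [0,0,-8.5],
    [0,0,-11.5],
    [0,0,-14.5],
    [-1,0,-17.5],
    [-1.7,0,-20],
    [-1.7,0,-20]
  ],
  "rot": [
    [0,0,0],
    [0,0,0],
    [0,0,0],
    [0,0,0],
    [0,0,0],
    [0,0,0],
    [0,0,-2],
    [0,0,-5],
    [0,0,-9],
    [0,0,-9],
    [0,0,-9],
    [0,0,-9]
  ]
}}

```text
time: 19.52
tcp_pos: [0.4343, 0.225, 0.2562]
eef_rot: [0.028, 0.97, -0.004, 0.243]
wrist_force: [-0.1, -0.2, 0.3]
width: 0.0433
```

Run:
```python
from goal import *
c=cams.calibration('wrist');a=cams.snapshot('wrist');np.save('w5.npy',c,allow_pickle=True);cv2.imwrite('pics/w5.png',a)
t=cams.snapshot('top');cv2.imwrite('pics/t5.png',t)
e=[proj(c,hw+.0963*dw-.005*nw)];print(e,ctrl.state()['tcp_pos'])
cv2.imwrite('pics/w5k.png',cv2.resize(a[125:213,270:370],None,fx=6,fy=6,interpolation=cv2.INTER_CUBIC))
cv2.imwrite('pics/t5k.png',cv2.resize(t[140:270,240:380],None,fx=5,fy=4.6,interpolation=cv2.INTER_CUBIC))
```

```text
[array([319.57154056, 169.00849154])] [0.43376253 0.22397656 0.25357132]
```

View pics/w5k.png

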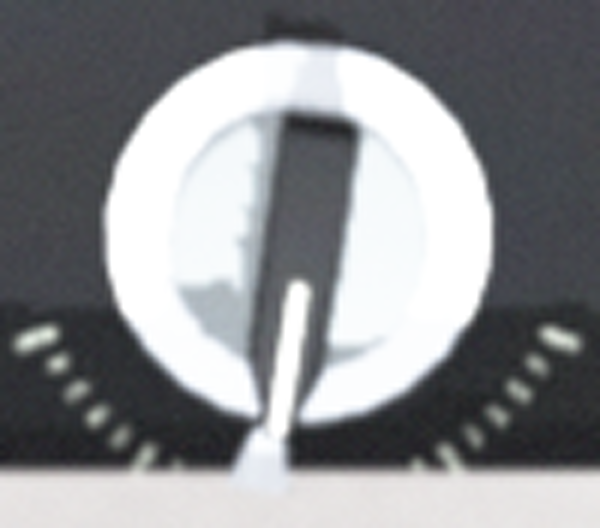

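View pics/t5k.png

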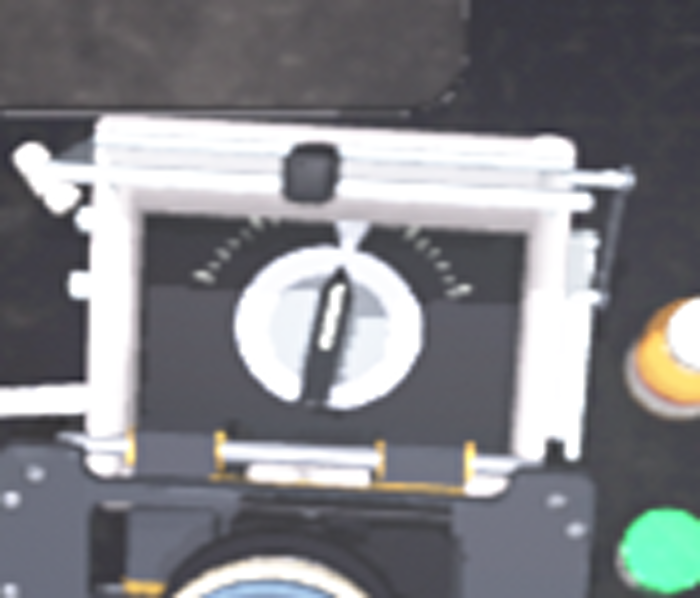

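```bash
cat > tab.py <<'E'
from ang import *
import sys
def edges(g,row,c0,c1,thr):
    x=g[row,c0:c1].astype(float); i=np.where(x>thr)[0]
    if len(i)<2:return None
    a,b=i[0],i[-1]
    if a==0 or b==len(x)-1:return None
    return c0+a-(x[a]-thr)/(x[a]-x[a-1]),c0+b+(x[b]-thr)/(x[b]-x[b+1])
c=np.load('w3.npy',allow_pickle=True).item();g=cv2.cvtColor(cv2.imread('pics/w3.png'),cv2.COLOR_BGR2GRAY)
for row in range(193,209):print(row,g[row,303:323])
L=[];Rr=[]
for row in range(197,203):
    e=edges(g,row,302,323,130)
    if e:L.append(P(c,(e[0],row),8));Rr.append(P(c,(e[1],row),8));print(row,np.round(e,2),L[-1].round(1),Rr[-1].round(1))
L=np.array(L);Rr=np.array(Rr)
pl=np.polyfit(L[:,0],L[:,1],1);pr=np.polyfit(Rr[:,0],Rr[:,1],1)
al,ar=np.degrees(np.arctan(pl[0])),np.degrees(np.arctan(pr[0]));xa=(pr[1]-pl[1])/(pl[0]-pr[0]);print('edge angles',al,ar,'bisector',(al+ar)/2,'apex',xa,np.polyval(pl,xa))
E
python3 tab.py
python3 - <<'E'
from ang import *
for f in('w3','w5'):
    c=np.load(f+'.npy',allow_pickle=True).item();a=cv2.imread(f'pics/{f}.png');g=cv2.cvtColor(a,cv2.COLOR_BGR2GRAY)
    # disc outline, with outside half only
    m=(g>130).astype('uint8')[125:197,270:370]; m=cv2.morphologyEx(m,cv2.MORPH_OPEN,np.ones((5,5)))
    k=max(cv2.findContours(m,cv2.RETR_EXTERNAL,cv2.CHAIN_APPROX_NONE)[0],key=cv2.contourArea)
    h=cv2.convexHull(k)[:,0]+[270,125]
    pts=np.array([P(c,p,4) for p in h if p[1]<193],np.float32);(e,r_,_)=cv2.fitEllipse(pts);print(f,'disc',e,r_)
    # black bar: dark inside disc
    yy,xx=np.mgrid[:400,:640];ctr=np.array([319,164])
    b=((g<110)&((xx-319)**2+(yy-164)**2<29**2)).astype('uint8')
    k=max(cv2.findContours(b,cv2.RETR_EXTERNAL,cv2.CHAIN_APPROX_NONE)[0],key=cv2.contourArea)
    print('bar box',cv2.minAreaRect(k))
    # white line: bright inside dark neighbourhood
    for row in range(168,197): 
        pass
E
```

```text
193 [ 46  65  91 123 157 191 209 237 247 249 248 252 252 253 253 253 253 253
 253 253]
194 [ 47  49  53  64  79  94 117 155 190 215 240 250 247 249 251 250 251 250
 250 247]
195 [ 45  47  48  44  47  54  52  76 121 206 247 251 232 203 195 192 195 193
 196 187]
196 [ 42  43  42  43  44  42  42  66 153 240 253 252 235 158  99  91  90  90
  90  83]
197 [ 37  40  38  45  38  39  43  94 195 250 254 253 244 164  72  44  45  42
  39  42]
198 [ 39  39  37  42  39  38  64 142 232 252 254 253 248 180  80  41  39  36
  40  39]
199 [ 38  36  42  38  41  43  96 186 244 253 253 252 248 189  91  47  35  35
  41  37]
200 [ 39  41  36  38  37  60 132 214 241 246 245 245 237 178  90  45  39  35
  39  39]
201 [ 42  37  35  40  48 100 174 222 237 237 235 234 226 189 105  46  42  35
  40  45]
202 [ 68  60  53  55  82 145 211 229 234 234 233 232 230 205 133  71  56  56
  60  61]
203 [138 128 126 127 149 200 227 232 235 234 233 233 232 222 173 131 124 125
 124 126]
204 [203 201 202 198 207 226 231 233 235 233 233 233 233 229 210 198 202 200
 203 203]
205 [224 224 224 225 224 232 231 231 235 233 234 234 233
[... 383 characters left out ...]

199 [309.38 316.6 ] [ 42.8 -12.3] [42.8 -2.9]
200 [308.97 316.55] [ 44.2 -12.9] [44.2 -3. ]
201 [308.41 316.7 ] [ 45.5 -13.6] [45.5 -2.8]
202 [307.76 317.05] [ 46.9 -14.5] [46.9 -2.4]
edge angles -26.335683300597964 6.00220573290241 bisector -10.166738783847777 apex 27.224351124773573 -4.615112244708143
w3 disc (-1.6140861511230469, -0.0743265151977539) (81.4338150024414, 82.09254455566406)
bar box ((319.2455749511719, 167.8163604736328), (47.388893127441406, 13.267698287963867), 67.2490234375)
w5 disc (-1.645528793334961, -0.12232184410095215) (81.34769439697266, 82.01001739501953)
bar box ((319.5865173339844, 166.61892700195312), (12.477005958557129, 46.06094741821289), 8.972626686096191)
```

Run:
```python
from ang import *
for f,rows in(('w3',range(174,195)),('w5',range(174,193))):
    c=np.load(f+'.npy',allow_pickle=True).item();g=cv2.cvtColor(cv2.imread(f'pics/{f}.png'),cv2.COLOR_BGR2GRAY).astype(float)
    pts=[]
    th=np.radians(22 if f=='w3' else -9.5)
    for row in rows:
        # predicted column along line
        col=(320.3+(row-172.4)*np.tan(np.radians(22.6))) if f=='w3' else 319.7-(row-172)*(24/150)
        c0=int(round(col));w=np.clip(g[row,c0-3:c0+4]-95,0,None)
        w[[0,-1]]*=0
        pts.append((c0-3+(w*np.arange(7)).sum()/w.sum(),row))
    Q=np.array([P(c,p,39) for p in pts[2:-2]]);k=np.polyfit(Q[:,0],Q[:,1],1)
    print(f,'line angle',np.degrees(np.arctan(k[0])),'at axis(-1.6..-2.3)',np.polyval(k,-2),'resid',np.abs(Q[:,1]-np.polyval(k,Q[:,0])).max(),Q[0],Q[-1])
    # bar edges, rear part rows 148..172
    L=[];Rr=[]
    for row in range(150,178):
        col=318.5+(row-165)*(.41 if f=='w3' else -.16); 
        x=g[row];t=130
        a=int(col)
        while x[a]<t and a>290:a-=1
        b=int(col)
        while x[b]<t and b<350:b+=1
        L.append(P(c,(a+(x[a]-t)/(x[a]-x[a+1]),row),39));Rr.append(P(c,(b-(x[b]-t)/(x[b]-x[b-1]),row),39))
    for nm,E in(('L',np.array(L)),('R',np.array(Rr))):
        for _ in range(3):
            k=np.polyfit(E[:,0],E[:,1],1);rs=np.abs(E[:,1]-np.polyval(k,E[:,0]));E=E[rs<=max(.6,np.percentile(rs,80))]
        print('  edge',nm,np.degrees(np.arctan(k[0])).round(2),'at axis',np.polyval(k,-2).round(2),len(E))
```

```text
w3 line angle 22.291638593594907 at axis(-1.6..-2.3) 0.04001090779466676 resid 0.28160980486861664 [5.58371589 3.1940256 ] [24.89416068 10.84416312]
  edge L 38.93 at axis -0.59 13
 ** On entry to DLASCL parameter number  4 had an illegal value
 ** On entry to DLASCL parameter number  4 had an illegal value
 ** On entry to DLASCL parameter number  4 had an illegal value
 ** On entry to DLASCL parameter number  4 had an illegal value
 ** On entry to DLASCL parameter number  5 had an illegal value
 ** On entry to DLASCL parameter number  4 had an illegal value<stdin>:23: RuntimeWarning: divide by zero encountered in scalar divide
h.py:6: RuntimeWarning: invalid value encountered in divide
  for _ in range(20): u=d/(1+k1*(u@u))
Traceback (most recent call last):
numpy.linalg.LinAlgError: SVD did not converge in Linear Least Squares
```

Run:
```python
from ang import *
c=np.load('w5.npy',allow_pickle=True).item();g=cv2.cvtColor(cv2.imread('pics/w5.png'),cv2.COLOR_BGR2GRAY).astype(float)
pts=[]
for row in range(174,194):
    c0=int(round(319.6-(row-172)*.16));w=np.clip(g[row,c0-3:c0+4]-95,0,None);w[[0,-1]]=0
    pts.append((c0-3+(w*np.arange(7)).sum()/w.sum(),row))
Q=np.array([P(c,p,39) for p in pts])[2:-2];k=np.polyfit(Q[:,0],Q[:,1],1);print(np.degrees(np.arctan(k[0])),np.polyval(k,-2),Q[-1],np.abs(Q[:,1]-np.polyval(k,Q[:,0])).max())
for row in range(193,204):print(row,g[row,303:323].astype(int))
# top view
t=cams.calibration('top')
Z=lambda u,v:(240+(u+.5)/5-.5,140+(v+.5)/4.6-.5)
for nm,u,v,h in(('line0',326,345,39),('line1',338,285,39),('tip',342,268,39),('back',316,402,35),('disc',329,328,4),('tabpt',350,250,8),('tabbase',352,222,8)):print(nm,P(t,Z(u,v),h).round(1))
```

```text
-8.8255956895368 0.351488075368104 [23.90172574 -3.58086259] 0.15349666968984899
193 [ 51  52  67  98 138 163 192 210 234 235 163 150 249 255 255 206 140 206
 246 251]
194 [ 46  47  47  57  65  81  96 115 152 167 123 169 253 255 254 177 138 204
 230 234]
195 [ 44  42  45  45  44  48  53  60  80 105 124 198 255 255 252 151 102 138
 155 150]
196 [ 39  38  41  45  41  40  42  48  86 159 197 219 255 255 244 122  62  69
  72  71]
197 [ 41  42  34  38  46  37  41  63 139 226 243 228 247 250 191  84  45  40
  41  40]
198 [ 45  41  39  35  41  40  45  95 191 247 252 250 247 233 150  66  37  39
  42  38]
199 [ 39  33  40  36  39  40  64 133 222 251 253 252 251 238 162  78  42  35
  42  38]
200 [ 39  37  36  39  43  45  92 174 229 245 246 245 243 233 165  84  47  38
  39  34]
201 [ 42  42  38  42  37  57 129 206 231 237 236 235 233 226 161  83  43  41
  45  42]
202 [ 71  73  69  73  71 101 172 223 233 236 234 233 231 224 175 104  72  74
  72  72]
203 [141 144 142 140 143 158 209 229 234 235 234 232 232 227 200 163 149 145
 146 146]
line0 [ 1.3 -0.6]
line1 [30.7 -4.6]
tip [38.9 -5.9]
back [-28.3   2.8]
disc [-1.1 -0.3]
tabpt [39.3 -8.1]
tabbase [53.  -8.4]
```

Run:
```python
from tab import *
print('---')
for f,rows in(('w3',range(198,203)),('w5',range(198,203))):
    c=np.load(f+'.npy',allow_pickle=True).item();g=cv2.cvtColor(cv2.imread(f'pics/{f}.png'),cv2.COLOR_BGR2GRAY)
    for h in(7,8):
      L=[];Rr=[]
      for row in rows:
        e=edges(g,row,302,323,140);L.append(P(c,(e[0],row),h));Rr.append(P(c,(e[1],row),h))
      L=np.array(L);Rr=np.array(Rr);pl=np.polyfit(L[:,0],L[:,1],1);pr=np.polyfit(Rr[:,0],Rr[:,1],1)
      A=np.arctan([pl[0],pr[0]]);ax=np.array([-1.6,-.05]);
      # polar angle at radius 47 of both edges about the axis
      o=[]
      for p in(pl,pr):
        x=np.linspace(35,55,2001);y=np.polyval(p,x);rr=np.hypot(x-ax[0],y-ax[1]);i=np.argmin(abs(rr-46));o.append(np.degrees(np.arctan2(y[i]-ax[1],x[i]-ax[0])))
      print(f,h,'bisector',np.degrees(A).mean(),'polar mid r46',np.mean(o),o)
```

```text
193 [ 46  65  91 123 157 191 209 237 247 249 248 252 252 253 253 253 253 253
 253 253]
194 [ 47  49  53  64  79  94 117 155 190 215 240 250 247 249 251 250 251 250
 250 247]
195 [ 45  47  48  44  47  54  52  76 121 206 247 251 232 203 195 192 195 193
 196 187]
196 [ 42  43  42  43  44  42  42  66 153 240 253 252 235 158  99  91  90  90
  90  83]
197 [ 37  40  38  45  38  39  43  94 195 250 254 253 244 164  72  44  45  42
  39  42]
198 [ 39  39  37  42  39  38  64 142 232 252 254 253 248 180  80  41  39  36
  40  39]
199 [ 38  36  42  38  41  43  96 186 244 253 253 252 248 189  91  47  35  35
  41  37]
200 [ 39  41  36  38  37  60 132 214 241 246 245 245 237 178  90  45  39  35
  39  39]
201 [ 42  37  35  40  48 100 174 222 237 237 235 234 226 189 105  46  42  35
  40  45]
202 [ 68  60  53  55  82 145 211 229 234 234 233 232 230 205 133  71  56  56
  60  61]
203 [138 128 126 127 149 200 227 232 235 234 233 233 232 222 173 131 124 125
 124 126]
204 [203 201 202 198 207 226 231 233 235 233 233 233 233 229 210 198 202 200
 203 203]
205 [224 224 224 225 224 232 231 231 235 233 234 234 233
[... 525 characters left out ...]
 [307.76 317.05] [ 46.9 -14.5] [46.9 -2.4]
edge angles -26.335683300597964 6.00220573290241 bisector -10.166738783847777 apex 27.224351124773573 -4.615112244708143
---
w3 7 bisector -10.266437800803235 polar mid r46 -9.396654769015207 [np.float64(-15.099834722840383), np.float64(-3.6934748151900294)]
w3 8 bisector -10.26643780080336 polar mid r46 -9.440964676436318 [np.float64(-15.234892585689142), np.float64(-3.6470367671834922)]
w5 7 bisector -10.850555607666903 polar mid r46 -9.433405488817948 [np.float64(-15.186205763116567), np.float64(-3.6806052145193293)]
w5 8 bisector -10.850555607666763 polar mid r46 -9.488067765763637 [np.float64(-15.321802207222602), np.float64(-3.65433332430467)]
```

The knob reads −8.8° in the wrist view (about −7.5° in the top view). The tab reads about −9.7° in both. I'll regrip and turn about 1° more.

Run:
```python
from goal import *
s=ctrl.state();R0=R.from_quat(s['eef_rot'])
A=np.array([.5134,.2244,.0695]);Rg=R.from_quat([.103,.965,.014,.242])
print((R0.inv().apply(A-s['tcp_pos'])*100).round(2),np.degrees((R0.inv()*Rg).as_rotvec()).round(2))
goal(13,-9.4)
```

```text
[ 1.62  0.45 19.99] [-0.11 -0.06  8.93]
world [0.5146 0.2225 0.0694] delta cm [ 1.51  0.27 20.05] rot [-0.03 -0.02  9.07]
```

>>> {"fn": "step_arm", "kwargs": {
  "hand": [0,0,0,0,0,0,0,0,0,0,0,0],
  "delta_pos": [
    [1.65,0.3,2.5],
    [1.65,0.3,5],
    [1.65,0.3,7.5],
    [1.65,0.3,10],
    [1.65,0.3,12],
    [1.65,0.3,14],
    [1.65,0.3,16],
    [1.65,0.3,17.5],
    [1.65,0.3,18.5],
    [1.65,0.3,19.5],
    [1.65,0.3,20],
    [1.65,0.3,20]
  ],
  "rot": [
    [0,0,3],
    [0,0,6],
    [0,0,9],
    [0,0,9],
    [0,0,9],
    [0,0,9],
    [0,0,9],
    [0,0,9],
    [0,0,9],
    [0,0,9],
    [0,0,9],
    [0,0,9]
  ]
}}

```text
time: 21.12
tcp_pos: [0.5131, 0.223, 0.0685]
eef_rot: [0.104, 0.965, 0.013, 0.241]
wrist_force: [-0.3, -0.0, -0.7]
width: 0.0437
```

>>> {"fn": "step_arm", "kwargs": {
  "hand": [0.4,1,1,1,1,1,1,1],
  "delta_pos": [
    [0,0,0],
    [0,0,0],
    [0,0,0],
    [0,0,0],
    [0,0,0],
    [0,0,0],
    [0,0,0],
    [0,0,0]
  ],
  "rot": [
    [0,0,0],
    [0,0,0],
    [0,0,0],
    [0,0,0],
    [0,0,0],
    [0,0,0.6],
    [0,0,1.2],
    [0,0,1.2]
  ]
}}

```text
time: 22.12
tcp_pos: [0.5138, 0.2243, 0.0697]
eef_rot: [0.114, 0.964, 0.017, 0.242]
wrist_force: [-1.0, 2.2, 2.7]
width: 0.0148
```

Run:
```python
from goal import *
s=ctrl.state();print(s['wrist_force'],s['width'],s['qpos']);goal(13,-9.4)
```

```text
[-0.9547669   2.2452632   2.70764903] 0.014833186036942928 [-0.81765989  0.37525932  0.1878755   2.26464706  1.09847917  0.27093247
 -0.35596881]
world [0.5146 0.2225 0.0694] delta cm [-0.09 -0.16  0.07] rot [ 0.08  0.01 -1.11]
```

Now I'll release, retreat and check again.

>>> {"fn": "step_arm", "kwargs": {
  "hand": [0.5,0,0,0,0,0,0,0,0,0,0,0],
  "delta_pos": [
    [0,0,0],
    [0,0,0],
    [0,0,0],
    [0,0,-1],
    [0,0,-3],
    [0,0,-5.5],
    [0,0,-8.5],
    [0,0,-11.5],
    [0,0,-14.5],
    [-1,0,-17.5],
    [-1.7,0,-20],
    [-1.7,0,-20]
  ],
  "rot": [
    [0,0,0],
    [0,0,0],
    [0,0,0],
    [0,0,0],
    [0,0,0],
    [0,0,0],
    [0,0,-2],
    [0,0,-5],
    [0,0,-10],
    [0,0,-10.2],
    [0,0,-10.2],
    [0,0,-10.2]
  ]
}}

```text
time: 23.62
tcp_pos: [0.4349, 0.2249, 0.2557]
eef_rot: [0.028, 0.97, -0.004, 0.243]
wrist_force: [-0.2, -0.6, 0.1]
width: 0.0435
```

>>> {"fn": "step_arm", "kwargs": {
  "hand": [0,0,0,0],
  "delta_pos": [
    [0,0,0],
    [0,0,0],
    [0,0,0],
    [0,0,0]
  ],
  "rot": [
    [0,0,0],
    [0,0,0],
    [0,0,0],
    [0,0,0]
  ]
}}

```text
time: 24.12
tcp_pos: [0.4344, 0.2244, 0.2533]
eef_rot: [0.028, 0.97, -0.006, 0.242]
wrist_force: [0.1, 0.2, 0.2]
width: 0.0436
```

```bash
python3 - <<'E'
from ang import *
c=cams.calibration('wrist');a=cams.snapshot('wrist');np.save('w6.npy',c,allow_pickle=True);cv2.imwrite('pics/w6.png',a)
b=cams.snapshot('side');cv2.imwrite('pics/s6.png',b);t=cams.snapshot('top')
cv2.imwrite('pics/w6k.png',np.hstack([cv2.resize(a[125:213,270:370],(400,352),interpolation=cv2.INTER_CUBIC),cv2.resize(b[85:285,220:447],(400,352),interpolation=cv2.INTER_CUBIC)]))
cv2.imwrite('pics/t6.png',cv2.resize(t[140:290,200:400],None,fx=4,fy=4,interpolation=cv2.INTER_CUBIC))
g=cv2.cvtColor(a,cv2.COLOR_BGR2GRAY).astype(float);pts=[]
for row in range(176,193):
    c0=int(round(319.4-(row-172)*.18));w=np.clip(g[row,c0-3:c0+4]-95,0,None);w[[0,-1]]=0
    pts.append((c0-3+(w*np.arange(7)).sum()/w.sum(),row))
Q=np.array([P(c,p,39) for p in pts]);k=np.polyfit(Q[:,0],Q[:,1],1);print(np.degrees(np.arctan(k[0])),np.polyval(k,-2),np.abs(Q[:,1]-np.polyval(k,Q[:,0])).max())
E
sed -i '/^for row in range(193/d' tab.py; sed -i "s/'w3.npy'/'w6.npy'/;s/w3.png/w6.png/" tab.py; python3 tab.py
```

```text
-10.296075141128613 -0.40278013498104914 0.32033069790379765
198 [313.   318.58] [39.  -9.8] [39.  -2.6]
199 [311.96 318.23] [ 40.3 -11.1] [40.3 -3.1]
200 [311.41 318.16] [ 41.6 -11.9] [41.7 -3.2]
201 [310.93 318.42] [ 43.  -12.5] [43.  -2.8]
202 [310.48 318.44] [ 44.3 -13.1] [44.4 -2.8]
edge angles -30.751496580116644 -0.7221648379616332 bisector -15.736830709039138 apex 26.577846688000257 -2.7208511470355123
```

View pics/w6k.png

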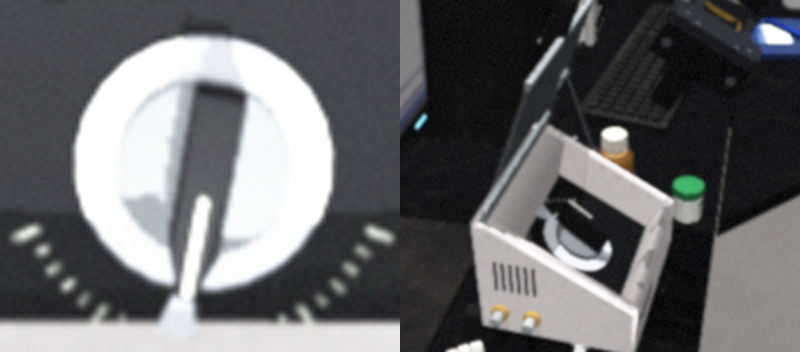

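View pics/t6.png

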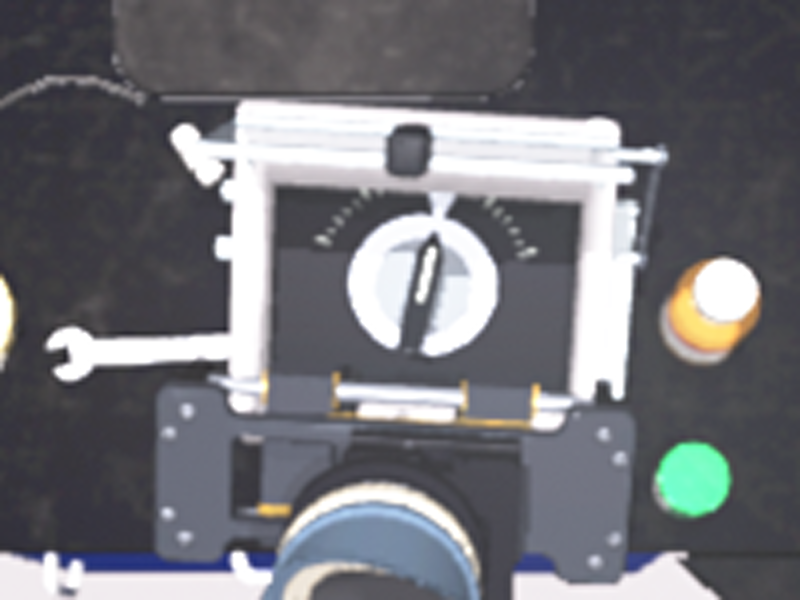

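The knob's line now reads about −10.3° and the tab −9.8°, so the tab hasn't moved. The cover is still propped and the bystanders are where they were. Handing in.

```bash
python3 -c "
from plant import order,ctrl
print(ctrl.state()['time'],ctrl.state()['wrist_force']);print(order.sign_off())"
```

```text
24.275 [ 0.31336209  0.10365906 -0.21002874]
the job is handed in; nothing more can be done
None
```

I lifted the cover by its grip to about 1.9 rad, where the stay dropped into the notch. I then let it down onto the stay and released it. The knob was then turned to the tab in two grips, about 31° and a 1.2° correction. The job was handed in at 24.3 s.

**Last checks:**
- **Cover:** It was still propped open on the stay in the side and top views. Before I let go, pushing it about 5 mm further down met resistance that rose to 8 N.
- **Knob and tab:** The wrist view put the knob's line at about −10.3° and the tab at −9.5 to −9.8°, each good to roughly half a degree. The tab had not moved. A last fit to the tab's edges gave −15.7°, but the knob's white line overlaps the tab in that picture, so I set it aside. Before the correction, the top view had read the knob about 1° differently (−7.5° against −8.8°).
- **Surroundings:** By eye, the wrench, union, bottle and jar were where they started. The gripper was open and clear, with wrist force near zero.

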